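# Walk the heavy sample case to its place and pack it

### The job

The heavy steel sample case stands short of its place, the yellow corner marks on the bench. Walk it forward, away from you, by pushing the two ends of its near face in turn - first the right-hand end, then the left, then the right again, each push swinging the case clearly past square to the other side (a good ten degrees) - and finish with it square inside the marks. Then take the orange-handled blade, lever the lid open from the groove under its near edge and swing the lid right up with the blade, stand every small jar that stands just to the right of the case (not the row at the back of the bench) upright in it, shut the lid fully and leave the blade lying flat on the bench; do not tip the case or disturb the tape roll, the tub and the blue pen beside it.

Things in the scene. Friction and masses are not known exactly. Their poses are not given: they have to be found in the camera images.
- mark: four flat yellow corner marks painted on the bench (no height to speak of); they frame a clear area of 166 mm (x) by 266 mm (y), i.e. about 15 mm more than the case on every side. Origin: centre of that area on the bench top; x points forward, the way the case is to travel, y to its left. Fixed during a run, but placed anew for each
- mark_diag (a point): same point as the centre of the marks, with its x axis turned 45 degrees to the left (counter-clockwise from above) of the marks' x axis; only a direction for measuring which way the case is swung
- case: heavy loose grey steel case with a blue hinged lid, 135 mm deep (x), 236 mm wide (y), 96 mm tall shut, on four 4 mm feet, 2.0 to 3.0 kg. Origin: centre of its underside; x to its hinge (far) side, y to its left, z up. Near face (x = -67 mm) flat up to z = 80 mm; above it a groove under the lid's near edge, along the whole width, 8 mm high (z = 80 to 88 mm), 12 mm deep. Starts 95 to 118 mm short of the marks
- case_center (a point): centre of the case, 48 mm above its underside. The case slides by friction only (7 to 20 N): a push forward with the fingertips on an end of the near face (any height below the groove; it does not tip) turns it about a point some 60 to 110 mm beyond its middle, so its middle goes forward too, by about that length times the angle turned
- case_inside (a point): centre of the case's inner floor, 10 mm above its underside and 5 mm to +x of the case's centre; axes as the case. The one open compartment is 114 mm (x) by 226 mm (y), 78 mm deep to the rim; three jars fit in a row along y, about 74 mm apart
- lid (a joint): angle of the case's lid in rad: 0 shut, positive open, at most 1.7. The hinge is stiff (0.25 Nm to raise the lid, 2 to 3 N at its near edge) and the lid stays at any angle. Slab 8 mm thick, 234 mm wide, reaching 131 mm from the hinge line to its near edge, no handle; shut, it lies at z = 88 to 96 mm above the bench
- lid_hinge (a point): middle of the lid's hinge line (parallel to the case's y), 65 mm to +x of the case's centre and 88 mm above its underside, at the level of the lid's underside; axes as the case
- lid_front (a point): middle of the near lower edge of the lid, 131 mm from the hinge; moves with the lid
- blade_tool: the opening blade, lying on the bench left of the case: orange handle 90 x 24 x 24 mm and in front of it a straight steel blade 60 mm long, 26 mm wide, 4 mm thick, at the handle's mid-height (10 to 14 mm above its underside), 0.12 kg. Origin on the underside, 5 mm behind the front end of the handle; x along the blade to its tip (65 mm from the origin), z up
- tool_handle (a point): point in the handle of the blade tool to grip across its 24 mm width: 12 mm above its underside, 12 mm behind its origin, 77 mm behind the tip; axes as the tool
- tool_tip (a point): the tip of the blade, mid-thickness; axes as the tool
- jar_a_center (a point): small glass sample jar with a yellow screw cap, 50 mm in diameter, 77 mm tall, about 90 g; standing on the bench to the right of the case. This point: its centre, half-way up (38 mm above its underside), z axis up the jar. May be absent (None)
- jar_b_center (a point): small glass sample jar with a green screw cap, 50 mm in diameter, 77 mm tall, about 90 g; standing on the bench to the right of the case. This point: its centre, half-way up (38 mm above its underside), z axis up the jar. May be absent (None)
- jar_c_center (a point): small glass sample jar with a yellow screw cap, 50 mm in diameter, 77 mm tall, about 90 g; standing on the bench to the right of the case. This point: its centre, half-way up (38 mm above its underside), z axis up the jar. May be absent (None)
- jar_d_center (a point): small glass sample jar with a green screw cap, 50 mm in diameter, 77 mm tall, about 90 g; standing on the bench to the right of the case. This point: its centre, half-way up (38 mm above its underside), z axis up the jar. May be absent (None)
- tape_center (a point): bystander: roll of brown tape lying flat, 94 mm across, 48 mm tall; its centre
- tub_center (a point): bystander: printed plastic tub, 72 mm across, 71 mm tall; its centre
- pen_center (a point): bystander: blue marker lying on the bench, 127 mm long, 18 mm thick; its centre
Mind the look-alikes: they are no part of the job. What is shaped like the part that bears jar_c_center but red is not meant.

How it is judged (in metres and radians):
On the way, in this order (a step that is already met when the one before it is completed fails the run):
1. the right-hand end of the case is swung ahead: case turned at least 0.14 rad (8 degrees) to the left of the marks' direction (angle between the x axis of case and the x axis of mark_diag, either way round below 0.6454 rad), for 0.1 s.
2. then its left-hand end is swung ahead: turned at least 0.14 rad to the right (angle between the x axis of case and the x axis of mark_diag, either way round above 0.9254 rad), for 0.1 s.
3. then its right-hand end again: turned at least 0.14 rad to the left (angle between the x axis of case and the x axis of mark_diag, either way round below 0.6454 rad), for 0.1 s.
4. the case stands inside the marks, centre within 22 mm and square within 0.13 rad (horizontal distance between case and mark below 0.022 m and angle between the x axis of case and the x axis of mark, either way round below 0.13 rad and height (world z) of case below 0.01 m), for 0.3 s.
5. the lid is levered up at least 0.2 rad by the blade tool touching it (value of joint lid above 0.2 rad and contact force between blade_tool and lid above 0.2 N), for 0.05 s.
6. the lid is swung up to at least 1.3 rad (value of joint lid above 1.3 rad), for 0.2 s.
At the end, for the whole second after the job is handed in: The case stands inside the marks (centre within 22 mm, square within 0.13 rad) with its lid shut (under 0.06 rad), every jar that is present stands upright (within 0.2 rad) on the floor inside it, and the blade tool lies flat on the bench (all of step 4 and value of joint lid below 0.06 rad and height (world z) of tool_handle below 0.025 m and angle between each of tool_handle, jar_a_center, jar_b_center, jar_c_center, jar_d_center's own z axis and vertical below 0.2 rad and linear speed of case below 0.02 m/s and x of jar_a_center in the frame of case_inside between -0.06 and 0.06 m and y of jar_a_center in the frame of case_inside between -0.115 and 0.115 m and z of each of jar_a_center, jar_b_center, jar_c_center, jar_d_center in the frame of case_inside below 0.05 m and x of jar_b_center in the frame of case_inside between -0.06 and 0.06 m and y of jar_b_center in the frame of case_inside between -0.115 and 0.115 m and x of jar_c_center in the frame of case_inside between -0.06 and 0.06 m and y of jar_c_center in the frame of case_inside between -0.115 and 0.115 m and x of jar_d_center in the frame of case_inside between -0.06 and 0.06 m and y of jar_d_center in the frame of case_inside between -0.115 and 0.115 m); the robot touches nothing.
It fails at once if the case is tipped by more than 0.2 rad or lifted more than 30 mm (angle between case's own z axis and vertical above 0.2 rad or height (world z) of case above 0.03 m).
It fails at once if the tape roll, the tub or the blue pen is moved by more than 40 mm (distance of any of tape_center, tub_center, pen_center from where it was at the start of the episode above 0.04 m).
Of jar_a, jar_b, jar_c, jar_d only 2 to 3 are there at a start; the rules pass over those that are not, and their reading is None.
At some moment in a run one of blade_tool may be knocked a few centimetres aside while the robot is not near it.
It also fails if it takes over 210 s, if anything falls off the work surface, if the arm or the gripper's body presses on something with over 40 N, if the wrist force passes 120 N, or if a joint passes its speed limit or range.

### The arm

A 7-joint arm with a two-finger parallel gripper is mounted at the origin on a cart in front of the work surface, level with it; the furniture and walls round the work are solid. World frame = base frame: x ahead of the robot, y to its left, z up, the work surface at z = 0. Lengths are in mm, angles in rad, forces in N, time in s.
With the tool pointing down it reaches from about 350 to 775 mm from the base axis. Payload 3.1 kg.
Tool frame: the origin (TCP) lies between the finger pads; the fingertips stand 17 mm ahead of it and the grasp point (between the pads) lies 2 mm behind it (ctrl.tcp_to_tips is the distance from the TCP to the fingertips, in mm); z points along the fingers, x is the direction in which the jaws open and shut, and the axes are right-handed (so a half turn about z gives the same grasp; the last joint's range is limited). The gripper opens to 85 mm and grips with 20 to 120 N. Pads are 22 mm wide; open, the fingers measure 114 mm over their backs; the gripper's body (76 mm by 85 mm) begins 54 mm behind the grasp point. The pads swing forward as they close: fully open they stand 13 mm farther back than shut.
Start: joints at [1.11, 0.311, 0.014, 1.512, -0.004, 1.319, -0.027], TCP at [223.699, -502.47, 248.304] pointing down, gripper open.
Joint ranges: [-2.7, 2.7], [-0.3, 1.91], [-1.27, 1.3], [0.12, 2.57], [-1.44, 4.58], [0.2, 2.03], [-3.05, 3.05]. Speed limits (rad/s): [2.79, 2.79, 3.14, 3.14, 3.14, 3.14, 3.14].

### API

Orientations are given as a 3x3 rotation matrix whose columns are the frame's x, y, z axes.
In Python, from bench import ctrl gives the robot as it stands. The module is installed in compiled form; this text tells all that it offers.
- The arm moves only by the tool send_rows, never from a script. Its arguments are lists of equal length, an entry for each row: "translation": the shift along the tool's x, y, z in m, a list of three; "spin": the turn about the tool's z in rad; "grip": the opening, from 0 (shut) to 1 (fully open). A call has 1 to 12 rows; each row is the pose to reach, as a shift and turn from the pose commanded when the call began, along the tool's axes at that moment; what a row does not reach only later rows make up. A row lasts 1/12 s, in which the tool goes at most 41.7 mm and 7.16 degrees, less where a joint would pass 70% of its speed; a pose out of reach is approached as far as the arm can. A call with a gripper value outside its range is refused whole. The fingers move at their own pace and stop on an object; the grip force is fixed at half the most. Time passes only in rows, so rows that repeat a pose let the fingers close. It gives the time, the measured TCP pose, the force and the opening at its end, in the units of the state.
- ctrl.read_state(): the state, without advancing time (a new reading comes with each control period).
- ctrl.read_camera(name): name is "scene" or "top"; returns a dict with "img" (384x512x3 uint8, blue, green, red), "fx", "fy", "cx", "cy" (pixels), "R" (3x3) and "t" (3): a world point X has camera coordinates R X + t. Camera axes: x right, y down, z forward; pixel columns grow to the right and rows downward; lengths in mm; the calibration is good to about 2 mm. A picture is of the moment at which its call begins. There is no depth.
- ctrl.finish_job(): hands the job in, once; it reports no verdict.
The state is a dict: "time_s": time; "qpos": joint angles; "joint_vel": joint speeds; "tau": joint torques, N m; "eef_pos": TCP position; "ee_rot": TCP orientation; "ft_force": force on the tool from outside, world axes, zero at the start; "wrist_torque": the same for the moment, N m; "opening": opening from 0.0 (shut) to 1.0 (fully open).
Only numpy, scipy, OpenCV 4.12 (cv2) and the standard library are available. Lean on these libraries where they do the work, as an engineer would, in place of code of your own. Each camera call takes 0.05 s, during which the arm holds its last target. There are 200 camera calls.

## Working session

There is one attempt and no reset: what is moved stays moved. The work goes in short steps, Python scripts to look and compute and a tool call to move; the robot and the scene stay as the last step left them, time stands still between calls to the robot, and variables do not carry over. Pictures are saved under pics/ and viewed, about 12 in all and at most 16, crops included, and the job is handed in when it is done.

Besides the shell and the picture viewer there is one more tool, called after "Call:" in YAML: its name, and indented under it one key for each argument. send_rows: Moves the arm, as the interface text tells. Its arguments: {"type":"object","properties":{"translation":{"type":"array"},"spin":{"type":"array"},"grip":{"type":"array"}},"required":["translation","spin","grip"]}

```bash
mkdir -p pics
cat > h.py <<'E'
import numpy as np, cv2
from bench import ctrl
def snap(n,name,crop=None,s=1):
    c=ctrl.read_camera(n); im=c["img"]
    np.savez(f"pics/{name}.npz",**{k:np.array(v) for k,v in c.items()})
    if crop: x0,y0,x1,y1=crop; im=im[y0:y1,x0:x1]
    if s!=1: im=cv2.resize(im,None,fx=s,fy=s,interpolation=cv2.INTER_CUBIC)
    cv2.imwrite(f"pics/{name}.png",im); return c
def load(name): return np.load(f"pics/{name}.npz")
def px2w(c,u,v,z):
    R=np.array(c["R"]);t=np.array(c["t"]).ravel()
    d=R.T@np.array([(u-c["cx"])/c["fx"],(v-c["cy"])/c["fy"],1.]);o=-R.T@t
    return o+d*(z-o[2])/d[2]
def w2px(c,X):
    p=np.array(c["R"])@np.array(X,float)+np.array(c["t"]).ravel()
    return np.array([c["fx"]*p[0]/p[2]+c["cx"],c["fy"]*p[1]/p[2]+c["cy"]])
def st():
    s=ctrl.read_state(); print(s["time_s"],np.round(s["eef_pos"],1),np.round(s["ee_rot"],3).tolist(),np.round(s["ft_force"],1),s["opening"],np.round(s["qpos"],2)); return s
E
python3 - <<'E'
from h import *
c=snap("top","top0",s=1.5);d=snap("scene","sc0",s=1.5)
st(); print(ctrl.tcp_to_tips)
for c in (c,d): print(c["fx"],c["cx"],c["cy"],np.round(c["R"],3).tolist(),np.round(-np.array(c["R"]).T@np.array(c["t"]).ravel()))
E
```

```text
0.1 [ 223.4 -501.9  247.3] [[0.407, -0.914, -0.001], [-0.914, -0.407, 0.002], [-0.002, 0.0, -1.0]] [0.3 0.1 0.4] 0.9994866855763992 [ 1.11  0.31  0.01  1.51 -0.    1.32 -0.03]
17.0
492.7745284850455 254.1333570093698 200.5489849089854 [[0.031, -1.0, -0.005], [-0.975, -0.029, -0.219], [0.218, 0.011, -0.976]] [ 245.  -27. 1447.]
407.59017833473746 256.94475796901816 188.1284715517088 [[-0.801, -0.598, -0.019], [-0.336, 0.476, -0.813], [0.495, -0.645, -0.582]] [-50. 820. 841.]
```

View pics/top0.png

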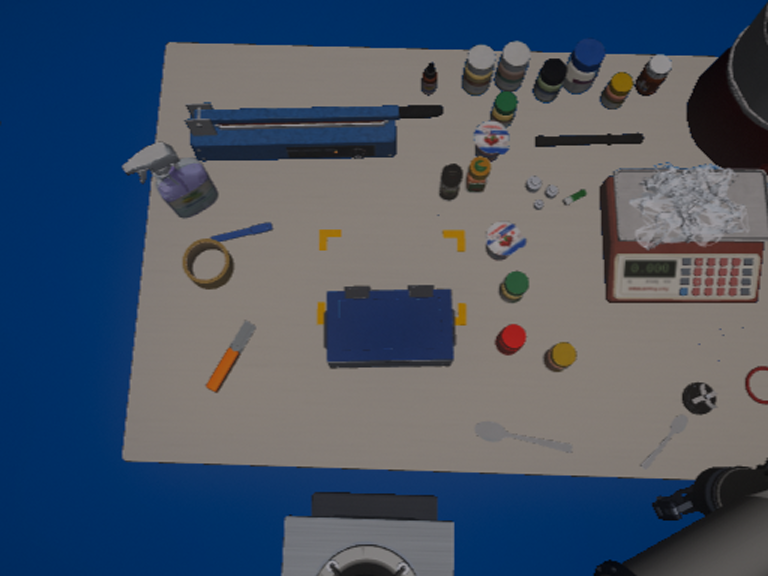

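View pics/sc0.png

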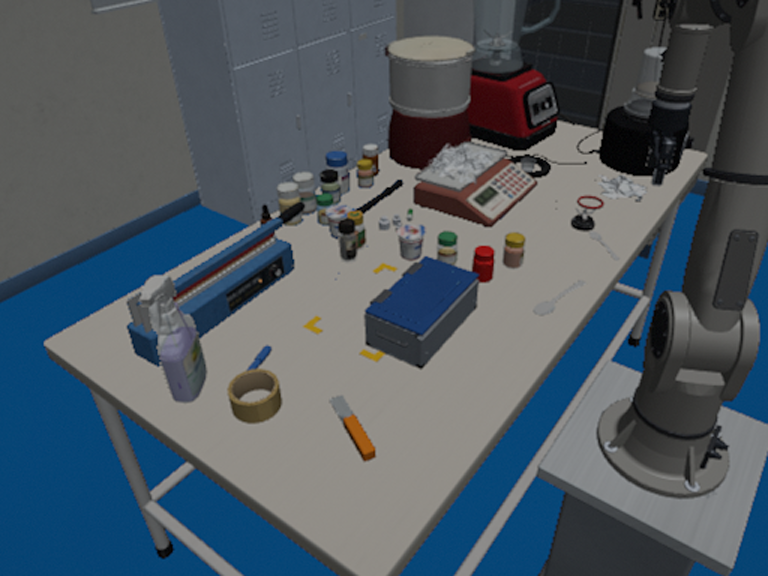

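The top view shows the case at about (325–455, 290–365), the yellow marks at (319–465, 230–325), and the blade at (207–255, 320–390). The green jar is at (515,285) and the yellow jar at (563,355), with a red look-alike at (512,338). The tub is at (505,240).

Run:
```python
from h import *
c=load("top0");im=c["img"][135:265,125:400]
cv2.imwrite("pics/top0c.png",cv2.resize(im,None,fx=2.9,fy=2.9,interpolation=cv2.INTER_CUBIC))
hsv=cv2.cvtColor(c["img"],cv2.COLOR_BGR2HSV)
m=cv2.inRange(hsv,(18,170,140),(30,255,255))
n,l,s,ce=cv2.connectedComponentsWithStats(m)
for i in range(1,n):
    if s[i,4]>8: print("yel",s[i],ce[i].round(1),px2w(c,*ce[i],0).round())
for nm,lo,hi in (("blue",(105,120,40),(125,255,255)),("or",(5,200,120),(15,255,255))):
    n,l,s,ce=cv2.connectedComponentsWithStats(cv2.inRange(hsv,lo,hi))
    for i in range(1,n):
        if s[i,4]>60:
            p=np.argwhere(l==i)[:,::-1].astype(np.float32); r=cv2.minAreaRect(p); print(nm,s[i],r)
            print([px2w(c,*q,96 if nm=="blue" else 24)[:2].round(1).tolist() for q in cv2.boxPoints(r)])
```

```text
yel [213 153  14  14 109] [217.8 157.4] [702. 105.   0.]
yel [296 154  14  13  97] [304.3 158.5] [ 706. -160.    0.]
yel [212 202   4  14  48] [213.2 208. ] [543. 112.   0.]
yel [304 202   7  15  76] [307.3 209.6] [ 546. -170.    0.]
blue [    0     0   512   384 67887] ((255.5, 191.5), (383.0, 511.0), 90.0)
[[1161.0, 795.8], [1205.0, -783.5], [84.0, -691.2], [42.0, 633.9]]
blue [ 127   70  139   37 3302] ((196.10508728027344, 88.49252319335938), (34.49761962890625, 138.4956512451172), 88.7939453125)
[[927.6, 381.7], [948.9, -31.4], [838.6, -36.5], [817.6, 369.9]]
blue [141 149  40  12 171] ((160.73532104492188, 154.94119262695312), (5.093247413635254, 39.775840759277344), 75.96376037597656)
[[665.2, 317.4], [697.5, 208.5], [682.7, 204.0], [650.5, 312.7]]
blue [ 218  193   84   48 3719] ((259.37115478515625, 216.61056518554688), (46.357452392578125, 83.38256072998047), 89.16968536376953)
[[563.5, 92.7], [574.1, -142.1], [442.5, -145.3], [432.2, 84.6]]
or [138 232  21  29 207] ((147.85293579101562, 245.91175842285156), (6.859942436218262, 29.84075355529785), 30.963754653930664)
[[387.0, 321.7], [462.9, 283.0], [453.0, 265.0], [377.3, 303.8]]
```

View pics/top0c.png

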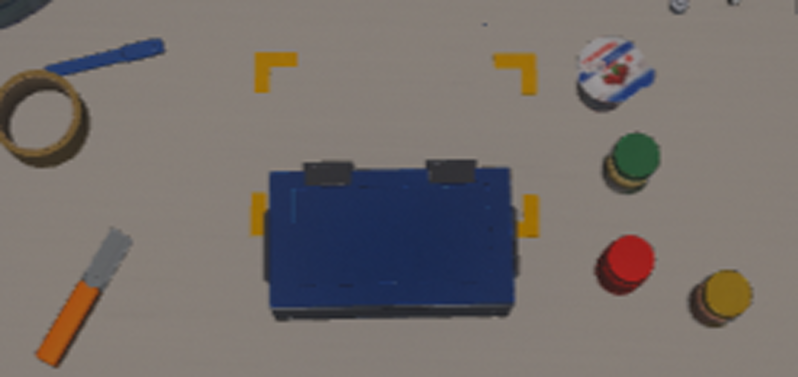

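Run:
```python
from h import *
c=load("top0")
P=dict(FLo=(254,53,0),FRo=(537,54,0),NLo=(250,235.5,0),NRo=(539,237,0),FLi=(270,66,0),FRi=(522,67,0),
 lFL=(269,172,96),lFR=(511,168,96),lNR=(514,304,96),lNL=(270,306,96),green=(636,157,77),yellow=(728,296,77),red=(629,262,77),tub=(612,68,71),
 tip=(121,237,12),tipL=(112,227,12),tipR=(131,238,12),hF=(90,286,18),hB=(48,359,24),tape=(38,118,48),pen=(105,57,9))
for k,(u,v,z) in P.items(): print(k,px2w(c,(u+.5)/2.9+125-.5,(v+.5)/2.9+135-.5,z)[:2].round(1))
```

```text
FLo [715.5 123.1]
FRo [ 723.3 -176.9]
NLo [518.5 117.4]
NRo [ 525.9 -180.3]
FLi [701.6 105.4]
FRi [ 708.4 -161.2]
lFL [563.7  92.5]
lFR [ 574.7 -142.5]
lNR [ 441.7 -146.7]
lNL [432.7  85.3]
green [ 594.2 -267.3]
yellow [ 458.5 -354.8]
red [ 488.9 -259.6]
tub [ 687.3 -245. ]
tip [510.7 248. ]
tipL [520.8 258. ]
tipR [510.  237.7]
hF [458.3 274.7]
hB [382.9 309.8]
tape [624.3 334.1]
pen [703.5 279. ]
```

The marks' centre is (621,-29) at yaw 0.025. The case is at (503.7,-28) at yaw 0.04, so it is 117 mm short. There are two jars, green and yellow.

```bash
cat >> h.py <<'E'
def go(*wps):
    """wps: (x,y,z,yaw of tool x in deg); prints shift (m, tool axes now) and spin"""
    s=ctrl.read_state();R=np.array(s["ee_rot"]);p=np.array(s["eef_pos"])
    y0=np.degrees(np.arctan2(R[1,0],R[0,0]))
    print(round(s["time_s"],1),p.round(1),"yaw",y0.round(1),"F",np.round(s["ft_force"],1),"open",round(s["opening"],3))
    for x,y,z,a in wps:
        d=R.T@(np.array([x,y,z])-p)/1000
        print(d.round(4).tolist(),"spin",round(-np.radians((a-y0+180)%360-180),3),"rows",int(np.ceil(np.linalg.norm(d)/.0417)))
E
python3 -c "
from h import *
go((412,-136,245,-90),(412,-136,55,-90))"
```

```text
0.1 [ 223.4 -501.9  247.3] yaw -66.0 F [0.3 0.1 0.4] open 0.999
[-0.2576, -0.3211, 0.0028] spin 0.419 rows 10
[-0.2572, -0.3211, 0.1928] spin 0.419 rows 11
```

Call:
send_rows:
  translation:
    - [-0.257,-0.321,0.002]
    - [-0.257,-0.321,0.002]
    - [-0.257,-0.321,0.002]
    - [-0.257,-0.321,0.002]
    - [-0.257,-0.321,0.002]
    - [-0.257,-0.321,0.002]
    - [-0.257,-0.321,0.002]
    - [-0.257,-0.321,0.002]
    - [-0.257,-0.321,0.002]
    - [-0.257,-0.321,0.002]
    - [-0.257,-0.321,0.002]
    - [-0.257,-0.321,0.002]
  spin: [0.1,0.2,0.3,0.419,0.419,0.419,0.419,0.419,0.419,0.419,0.419,0.419]
  grip: [0,0,0,0,0,0,0,0,0,0,0,0]

```text
time_s: 1.1
eef_pos: [413.1, -134.3, 246.0]
ee_rot: [[0.007, -1.0, -0.001], [-1.0, -0.007, 0.001], [-0.001, 0.001, -1.0]]
ft_force: [0.0, -1.1, -0.0]
opening: 0.002
```

Call:
send_rows:
  translation:
    - [0,0,0.04]
    - [0,0,0.08]
    - [0,0,0.12]
    - [0,0,0.16]
    - [0,0,0.18]
    - [0,0,0.19]
    - [0,0,0.19]
    - [0,0,0.19]
  spin: [0,0,0,0,0,0,0,0]
  grip: [0,0,0,0,0,0,0,0]

```text
time_s: 1.77
eef_pos: [411.4, -138.4, 55.8]
ee_rot: [[-0.003, -1.0, -0.002], [-1.0, 0.003, -0.0], [0.0, 0.002, -1.0]]
ft_force: [-0.0, -0.5, -0.1]
opening: -0.0
```

```bash
python3 -c "
from h import *
go((412,-136,55,-90))"
```

```text
1.8 [ 411.4 -138.4   55.8] yaw -90.1 F [-0.  -0.5 -0.1] open -0.0
[-0.0024, -0.0006, 0.0008] spin -0.003 rows 1
```

Call:
send_rows:
  translation:
    - [0,-0.01,0]
    - [0,-0.016,0]
    - [0,-0.021,0]
    - [0,-0.026,0]
    - [0,-0.031,0]
    - [0,-0.036,0]
    - [0,-0.041,0]
    - [0,-0.046,0]
    - [0,-0.051,0]
    - [0,-0.056,0]
    - [0,-0.056,0]
    - [0,-0.056,0]
  spin: [0,0,0,0,0,0,0,0,0,0,0,0]
  grip: [0,0,0,0,0,0,0,0,0,0,0,0]

```text
time_s: 2.77
eef_pos: [466.4, -139.2, 56.3]
ee_rot: [[-0.001, -1.0, -0.005], [-1.0, 0.001, -0.002], [0.002, 0.005, -1.0]]
ft_force: [-5.8, -2.8, 2.3]
opening: -0.0
```

```bash
cat >> h.py <<'E'
M=np.array([620.8,-29.2,0.025])
def lid(name):
    """case pose from the blue lid top (z=96) in the top camera: fit rotated rectangle by projecting"""
    c=ctrl.read_camera("top"); np.savez(f"pics/{name}.npz",**{k:np.array(v) for k,v in c.items()})
    hsv=cv2.cvtColor(c["img"],cv2.COLOR_BGR2HSV)
    m=cv2.inRange(hsv,(105,120,40),(125,255,255)); n,l,s,ce=cv2.connectedComponentsWithStats(m)
    i=max((i for i in range(1,n) if 2000<s[i,4]<6000 and 150<ce[i][1]<300),key=lambda i:s[i,4])
    p=np.argwhere(l==i)[:,::-1]; w=np.array([px2w(c,*q,96)[:2] for q in p]).astype(np.float32)
    (cx,cy),(a,b),an=cv2.minAreaRect(w)
    t=np.radians(an); t=(t+np.pi/4)%(np.pi/2)-np.pi/4
    R=np.array([[np.cos(M[2]),np.sin(M[2])],[-np.sin(M[2]),np.cos(M[2])]])
    print("lid c",round(cx,1),round(cy,1),"size",round(a),round(b),"yaw",round(t,3),"| rel marks",(R@(np.array([cx,cy])-M[:2])).round(1),"yaw",round(t-M[2],3),"area",s[i,4])
    return c
E
python3 -c "
from h import *
go((412,-136,55,-90));lid('t1');c=load('t1');im=c['img'][135:300,125:400];cv2.imwrite('pics/t1.png',cv2.resize(im,None,fx=2.9,fy=2.9,interpolation=cv2.INTER_CUBIC))"
```

```text
2.8 [ 466.4 -139.2   56.3] yaw -90.1 F [-5.8 -2.8  2.3] open -0.0
[-0.0031, 0.0544, 0.0016] spin -0.001 rows 2
lid c 521.8 -18.6 size 132 230 yaw 0.282 | rel marks [-98.7  13.1] yaw 0.257 area 3317
```

View pics/t1.png

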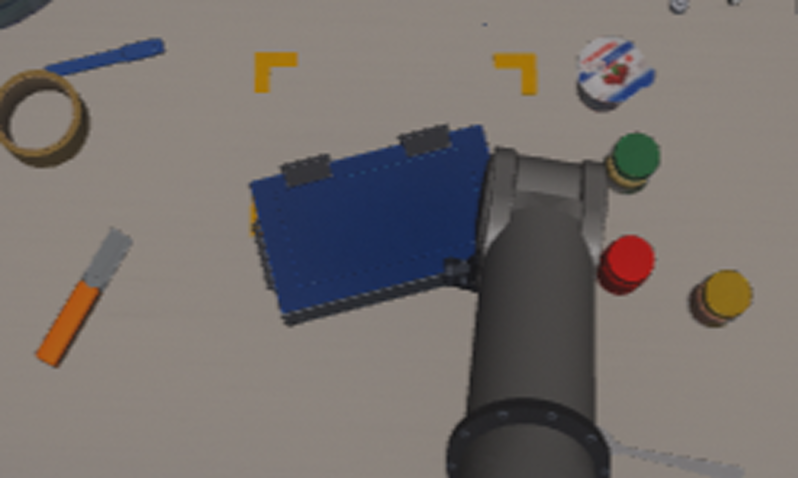

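The picture confirms the first swing: the near edge is tilted about 0.25 rad to the left. Next is the left end.

Call:
send_rows:
  translation:
    - [0,0.04,0]
    - [0,0.072,0]
    - [0,0.072,0]
    - [-0.04,0.072,0]
    - [-0.08,0.072,0]
    - [-0.12,0.072,0]
    - [-0.16,0.072,0]
    - [-0.2,0.072,0]
    - [-0.202,0.072,0]
    - [-0.202,0.072,0]
    - [-0.202,0.065,0]
    - [-0.202,0.06,0]
  spin: [0,0,0,0,0,0,0,0,0,0,0,0]
  grip: [0,0,0,0,0,0,0,0,0,0,0,0]

```text
time_s: 3.82
eef_pos: [410.1, 63.5, 56.7]
ee_rot: [[-0.003, -1.0, 0.002], [-1.0, 0.003, -0.001], [0.001, -0.002, -1.0]]
ft_force: [0.2, 0.5, 0.6]
opening: 0.001
```

```bash
python3 -c "
from h import *
go((490,62,55,-90));lid('t2')"
```

```text
3.8 [410.1  63.5  56.7] yaw -90.1 F [0.2 0.5 0.6] open 0.001
[0.0013, -0.0799, 0.0019] spin -0.003 rows 2
lid c 522.0 -19.8 size 132 232 yaw 0.282 | rel marks [-98.6  11.9] yaw 0.257 area 3078
```

Call:
send_rows:
  translation:
    - [0,-0.008,0]
    - [0,-0.015,0]
    - [0,-0.022,0]
    - [0,-0.029,0]
    - [0,-0.036,0]
    - [0,-0.043,0]
    - [0,-0.05,0]
    - [0,-0.057,0]
    - [0,-0.064,0]
    - [0,-0.071,0]
    - [0,-0.078,0]
    - [0,-0.078,0]
  spin: [0,0,0,0,0,0,0,0,0,0,0,0]
  grip: [0,0,0,0,0,0,0,0,0,0,0,0]

```text
time_s: 4.87
eef_pos: [483.4, 64.6, 54.5]
ee_rot: [[-0.002, -1.0, -0.009], [-1.0, 0.002, 0.0], [-0.0, 0.009, -1.0]]
ft_force: [-4.7, 1.7, 0.8]
opening: 0.001
```

```bash
python3 -c "
from h import *
go((490,62,55,-90));lid('t3')"
```

```text
4.9 [483.4  64.6  54.5] yaw -90.1 F [-4.7  1.7  0.8] open 0.001
[0.0025, -0.0066, -0.0005] spin -0.002 rows 1
lid c 554.1 -30.9 size 231 132 yaw -0.117 | rel marks [-66.7   0. ] yaw -0.142 area 2751
```

Call:
send_rows:
  translation:
    - [0,-0.006,0]
    - [0,-0.012,0]
    - [0,-0.014,0]
    - [0,-0.014,0]
    - [0,-0.014,0]
    - [0,-0.014,0]
  spin: [0,0,0,0,0,0]
  grip: [0,0,0,0,0,0]

```text
time_s: 5.42
eef_pos: [496.1, 64.8, 54.3]
ee_rot: [[-0.002, -1.0, -0.01], [-1.0, 0.002, 0.001], [-0.001, 0.01, -1.0]]
ft_force: [-6.1, 2.6, -0.6]
opening: 0.001
```

Call:
send_rows:
  translation:
    - [0,0.04,0]
    - [0,0.065,0]
    - [0,0.065,0]
    - [0.03,0.065,0]
    - [0.07,0.065,0]
    - [0.11,0.065,0]
    - [0.15,0.065,0]
    - [0.19,0.065,0]
    - [0.19,0.065,0]
    - [0.19,0.065,0]
  spin: [0,0,0,0,0,0,0,0,0,0]
  grip: [0,0,0,0,0,0,0,0,0,0]

```text
time_s: 6.25
eef_pos: [435.7, -130.0, 56.3]
ee_rot: [[-0.01, -1.0, 0.001], [-1.0, 0.01, -0.002], [0.002, -0.001, -1.0]]
ft_force: [0.4, 1.2, 0.6]
opening: -0.001
```

```bash
python3 -c "
from h import *
go((490,-130,55,-90));lid('t4')"
```

```text
6.2 [ 435.7 -130.    56.3] yaw -90.6 F [0.4 1.2 0.6] open -0.001
[-0.0005, -0.0543, 0.0013] spin -0.01 rows 2
lid c 563.0 -33.4 size 232 132 yaw -0.189 | rel marks [-57.9  -2.7] yaw -0.214 area 3255
```

Call:
send_rows:
  translation:
    - [-0.008,-0.015,0]
    - [-0.008,-0.025,0]
    - [-0.008,-0.033,0]
    - [-0.008,-0.04,0]
    - [-0.008,-0.047,0]
    - [-0.008,-0.054,0]
    - [-0.008,-0.061,0]
    - [-0.008,-0.068,0]
    - [-0.008,-0.075,0]
    - [-0.008,-0.082,0]
    - [-0.008,-0.089,0]
    - [-0.008,-0.096,0]
  spin: [0,0,0,0,0,0,0,0,0,0,0,0]
  grip: [0,0,0,0,0,0,0,0,0,0,0,0]

```text
time_s: 7.3
eef_pos: [525.2, -119.1, 53.9]
ee_rot: [[0.001, -1.0, -0.015], [-1.0, -0.001, -0.003], [0.003, 0.015, -1.0]]
ft_force: [-10.2, -3.4, 1.9]
opening: 0.003
```

```bash
python3 -c "
from h import *
go((545,-122,55,-90));lid('t5')"
```

```text
7.3 [ 525.2 -119.1   53.9] yaw -90.0 F [-10.2  -3.4   1.9] open 0.003
[0.0029, -0.0197, -0.0014] spin 0.001 rows 1
lid c 590.9 -1.5 size 132 190 yaw 0.153 | rel marks [-29.2  28.4] yaw 0.128 area 2696
```

Call:
send_rows:
  translation:
    - [0,-0.005,0]
    - [0,-0.01,0]
    - [0,-0.014,0]
    - [0,-0.014,0]
    - [0,-0.014,0]
    - [0,-0.014,0]
  spin: [0,0,0,0,0,0]
  grip: [0,0,0,0,0,0]

```text
time_s: 7.85
eef_pos: [540.9, -118.8, 54.5]
ee_rot: [[0.001, -1.0, -0.011], [-1.0, -0.001, -0.002], [0.002, 0.011, -1.0]]
ft_force: [-6.8, -2.6, 0.5]
opening: 0.001
```

Call:
send_rows:
  translation:
    - [0,0.04,0]
    - [0,0.08,0]
    - [0,0.082,0]
    - [-0.03,0.082,0]
    - [-0.07,0.082,0]
    - [-0.11,0.082,0]
    - [-0.15,0.082,0]
    - [-0.175,0.082,0]
    - [-0.175,0.082,0]
    - [-0.175,0.082,0]
  spin: [0,0,0,0,0,0,0,0,0,0]
  grip: [0,0,0,0,0,0,0,0,0,0]

```text
time_s: 8.68
eef_pos: [463.8, 60.8, 56.5]
ee_rot: [[0.006, -1.0, 0.001], [-1.0, -0.006, 0.001], [-0.001, -0.001, -1.0]]
ft_force: [-0.3, -0.6, 0.0]
opening: -0.0
```

```bash
python3 -c "
from h import *
go((545,62,55,-90));lid('t6')"
```

```text
8.7 [463.8  60.8  56.5] yaw -89.6 F [-0.3 -0.6  0. ] open -0.0
[-0.0007, -0.0812, 0.0016] spin 0.006 rows 2
lid c 604.6 -18.8 size 132 232 yaw 0.249 | rel marks [-16.   10.8] yaw 0.224 area 3039
```

Call:
send_rows:
  translation:
    - [0,-0.02,0]
    - [0,-0.03,0]
    - [0,-0.036,0]
    - [0,-0.042,0]
    - [0,-0.048,0]
    - [0,-0.054,0]
    - [0,-0.06,0]
    - [0,-0.065,0]
    - [0,-0.07,0]
    - [0,-0.074,0]
    - [0,-0.075,0]
    - [0,-0.075,0]
  spin: [0,0,0,0,0,0,0,0,0,0,0,0]
  grip: [0,0,0,0,0,0,0,0,0,0,0,0]

```text
time_s: 9.73
eef_pos: [533.7, 58.3, 54.3]
ee_rot: [[0.001, -1.0, -0.011], [-1.0, -0.001, 0.0], [-0.0, 0.011, -1.0]]
ft_force: [-5.2, 1.1, 0.3]
opening: -0.001
```

Call:
send_rows:
  translation:
    - [0,0.04,0]
    - [0,0.07,0]
    - [0,0.07,0]
    - [0,0.07,-0.04]
    - [0,0.07,-0.08]
    - [0,0.07,-0.1]
    - [0,0.07,-0.1]
  spin: [0,0,0,0,0,0,0]
  grip: [0,0,0,0,0,0,0]

```text
time_s: 10.32
eef_pos: [472.5, 57.4, 161.6]
ee_rot: [[-0.002, -1.0, 0.011], [-1.0, 0.002, 0.0], [-0.0, -0.011, -1.0]]
ft_force: [0.6, 0.1, 0.2]
opening: 0.002
```

```bash
python3 -c "
from h import *
go((545,62,55,-90));lid('t7')"
```

```text
10.3 [472.5  57.4 161.6] yaw -90.1 F [0.6 0.1 0.2] open 0.002
[-0.0047, -0.0712, 0.1074] spin -0.002 rows 4
lid c 621.7 -26.7 size 131 232 yaw 0.084 | rel marks [0.9 2.5] yaw 0.059 area 2912
```

```bash
python3 -c "
from h import *
c=load('t7');im=c['img'][190:290,110:310];cv2.imwrite('pics/t7.png',cv2.resize(im,None,fx=4,fy=4,interpolation=cv2.INTER_CUBIC))
hsv=cv2.cvtColor(c['img'],cv2.COLOR_BGR2HSV)
n,l,s,ce=cv2.connectedComponentsWithStats(cv2.inRange(hsv,(5,180,90),(17,255,255)))
for i in range(1,n):
    if s[i,4]>60:
        w=np.array([px2w(c,*q,20)[:2] for q in np.argwhere(l==i)[:,::-1]]).astype(np.float32);print(cv2.minAreaRect(w),s[i])
"
```

```text
((446.8162841796875, 299.4878845214844), (22.479209899902344, 85.1386489868164), 65.89473724365234) [137 223  20  29 225]
```

View pics/t7.png

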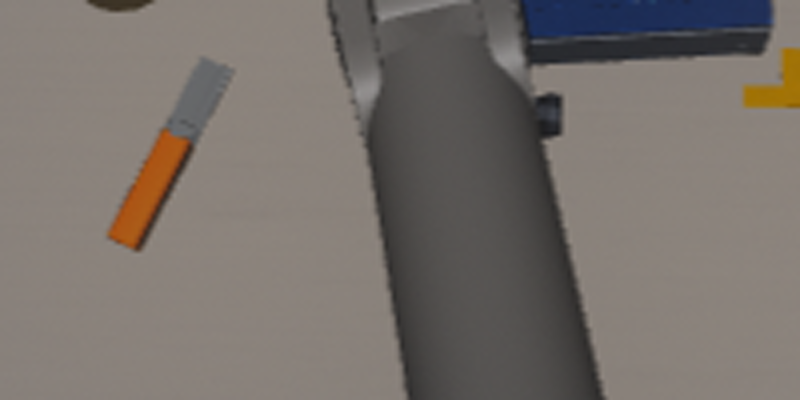

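The blade has been knocked forward by about 27 mm. In the crop its tip is at (217,65) and its handle runs from (178,134) to (123,244).

```bash
python3 -c "
from h import *
c=load('t7')
for u,v,z in ((217,65,12),(178,134,24),(123,244,24),(165,128,24),(191,140,24),(138,250,24),(108,237,24)): print(px2w(c,(u+.5)/4+109.5,(v+.5)/4+189.5,z).round(1))
go((472,288,150,-114),(472,288,21,-114))"
```

```text
[542.3 257.8  12. ]
[487.3 280.3  24. ]
[405.5 314.1  24. ]
[491.5 290.2  24. ]
[483.2 270.5  24. ]
[401.5 302.9  24. ]
[410.2 325.4  24. ]
10.4 [470.7  57.  158.9] yaw -90.1 F [-0.2 -0.7  0.2] open -0.001
[-0.231, -0.0007, 0.0089] spin 0.417 rows 6
[-0.231, 0.0001, 0.1379] spin 0.417 rows 7
```

Call:
send_rows:
  translation:
    - [-0.04,0,0.0]
    - [-0.08,0,0.0]
    - [-0.12,0,0.0]
    - [-0.16,0,0.0]
    - [-0.2,0,0.0]
    - [-0.23,0,0.01]
    - [-0.23,0,0.04]
    - [-0.23,0,0.08]
    - [-0.23,0,0.1]
    - [-0.23,0,0.1]
  spin: [0.1,0.2,0.3,0.4,0.4,0.4,0.4,0.4,0.4,0.4]
  grip: [0.8,0.8,0.8,0.8,0.8,0.8,0.8,0.8,0.8,0.8]

```text
time_s: 11.2
eef_pos: [463.6, 283.5, 49.2]
ee_rot: [[-0.39, -0.921, -0.013], [-0.921, 0.39, -0.009], [0.013, 0.008, -1.0]]
ft_force: [-0.6, -0.4, -0.7]
opening: 0.802
```

```bash
python3 -c "
from h import *
go((471.6,286.8,22,-112.8))"
```

```text
11.2 [463.6 283.5  49.2] yaw -112.9 F [-0.6 -0.4 -0.7] open 0.802
[-0.0065, -0.0063, 0.0271] spin -0.002 rows 1
```

Call:
send_rows:
  translation:
    - [0,0,0]
    - [0,0,0]
    - [0,0,0.02]
    - [0,0,0.02]
    - [0,0,0.02]
    - [0,0,0.02]
  spin: [0,0,0,0,0,0]
  grip: [0.8,0.8,0.8,0.8,0.8,0.8]

```text
time_s: 11.7
eef_pos: [469.4, 288.3, 37.9]
ee_rot: [[-0.39, -0.921, 0.002], [-0.921, 0.39, 0.001], [-0.002, -0.002, -1.0]]
ft_force: [0.2, -0.3, 0.2]
opening: 0.798
```

```bash
python3 -c "
from h import *
go((471.6,286.8,20,-112.8))"
```

```text
11.7 [469.4 288.3  37.9] yaw -112.9 F [ 0.2 -0.3  0.2] open 0.798
[0.0006, -0.0025, 0.0179] spin -0.003 rows 1
```

Call:
send_rows:
  translation:
    - [0,-0.002,0.008]
    - [0,-0.002,0.017]
    - [0,-0.002,0.017]
    - [0,-0.002,0.017]
    - [0,-0.002,0.017]
    - [0,-0.002,0.017]
    - [0,-0.002,0.017]
    - [0,-0.002,0.017]
    - [0,-0.002,0.017]
    - [0,-0.002,0.017]
  spin: [0,0,0,0,0,0,0,0,0,0]
  grip: [0.8,0.8,0.8,0,0,0,0,0,0,0]

```text
time_s: 12.53
eef_pos: [470.8, 287.6, 19.8]
ee_rot: [[-0.389, -0.921, 0.001], [-0.921, 0.389, 0.001], [-0.001, -0.001, -1.0]]
ft_force: [0.5, 0.2, 2.7]
opening: 0.267
```

Call:
send_rows:
  translation:
    - [0,0,0]
    - [0,0,-0.03]
    - [0,0,-0.06]
    - [0,0,-0.07]
    - [0,0,-0.07]
  spin: [0,0,0,0,0]
  grip: [0,0,0,0,0]

```text
time_s: 12.95
eef_pos: [472.1, 288.3, 91.8]
ee_rot: [[-0.39, -0.921, 0.005], [-0.921, 0.39, 0.003], [-0.005, -0.004, -1.0]]
ft_force: [0.2, 0.1, -0.6]
opening: 0.266
```

```bash
python3 -c "
from h import *
c=snap('top','t8',(100,150,300,290),4)
go((450,-20,95,-85.2))"
```

```text
13.0 [470.8 287.2  89.8] yaw -112.9 F [-0.2 -0.7 -1.4] open 0.27
[0.291, -0.1006, -0.0054] spin -0.484 rows 8
```

View pics/t8.png

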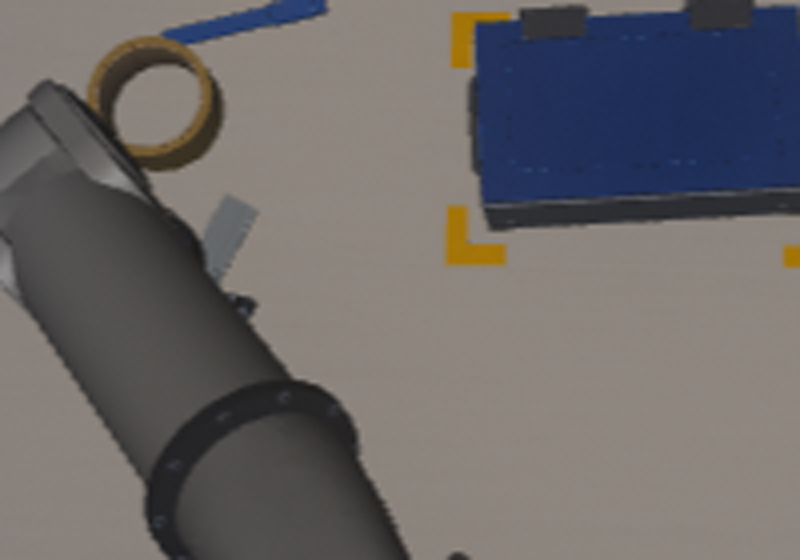

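```bash
python3 -c "
from h import *
go((430,200,95,-85.2),(430,-43,92,-85.2))"
```

```text
13.0 [470.8 287.2  89.8] yaw -112.9 F [-0.2 -0.7 -1.4] open 0.27
[0.0962, 0.0036, -0.0053] spin -0.484 rows 3
[0.32, -0.0911, -0.0025] spin -0.484 rows 8
```

Call:
send_rows:
  translation:
    - [0.032,0.001,-0.004]
    - [0.064,0.002,-0.004]
    - [0.096,0.004,-0.004]
    - [0.133,-0.011,-0.003]
    - [0.17,-0.026,-0.003]
    - [0.208,-0.042,-0.003]
    - [0.245,-0.058,-0.003]
    - [0.282,-0.075,-0.002]
    - [0.32,-0.091,-0.002]
    - [0.32,-0.091,-0.002]
    - [0.32,-0.091,-0.002]
    - [0.32,-0.091,-0.002]
  spin: [-0.1,-0.2,-0.3,-0.4,-0.484,-0.484,-0.484,-0.484,-0.484,-0.484,-0.484,-0.484]
  grip: [0,0,0,0,0,0,0,0,0,0,0,0]

```text
time_s: 14.0
eef_pos: [427.9, -42.9, 89.7]
ee_rot: [[0.083, -0.997, -0.004], [-0.997, -0.083, 0.001], [-0.001, 0.004, -1.0]]
ft_force: [-0.2, 0.5, -1.3]
opening: 0.267
```

```bash
python3 -c "
from h import *
c=snap('top','t9',(180,150,340,290),4); snap('scene','s9',(200,130,400,280),4)
go((453,-41,92,-85.2),(487,-38,92,-85.2))"
```

```text
14.1 [428.6 -41.4  90.4] yaw -85.0 F [-0.   0.4 -0.7] open 0.265
[0.0017, -0.0243, -0.0017] spin 0.003 rows 1
[0.0017, -0.0585, -0.0018] spin 0.003 rows 2
```

View pics/s9.png

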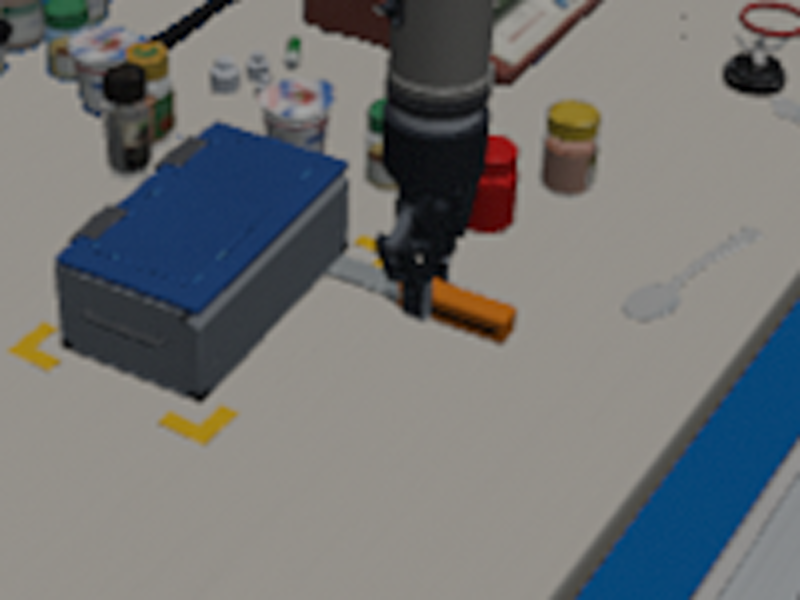

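The blade is held level and points at the case. Its tip edge shows at roughly (330,270)–(350,248) in the crop; I'll check that against the prediction.

```bash
python3 -c "
from h import *
c=load('s9')
for X in ((504.3,-22,82.6),(506.5,-48,82.6),(504.3,-22,76.6),(504.3,-22,88.6),(445.5,-27,82.6),(392+0,-44,82.6)): print(X,((w2px(c,X)-[200,130])*4).round())
c=load('t9')
for X in ((504.3,-22,82.6),(506.5,-48,82.6)): print(X,((w2px(c,X)-[180,150])*4).round())
"
```

```text
(504.3, -22, 82.6) [323. 272.]
(506.5, -48, 82.6) [339. 255.]
(504.3, -22, 76.6) [322. 278.]
(504.3, -22, 88.6) [323. 266.]
(445.5, -27, 82.6) [391. 296.]
(392, -44, 82.6) [464. 310.]
(504.3, -22, 82.6) [310. 267.]
(506.5, -48, 82.6) [347. 265.]
```

View pics/t9.png

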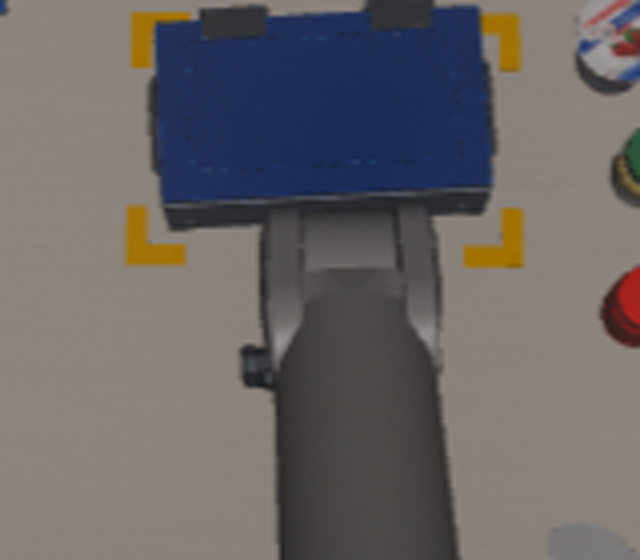

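```bash
python3 -c "
from h import *
c=load('s9');f=lambda X:((w2px(c,X)-[200,130])*4).round()
print(f((546.4,84.4,96)),f((566,-148.8,96)),f((676,72,96)),f((566,-148.8,88)))
# handle rear end corners: handle spans 5..-85 from origin; TCP at -12 => rear at -73
R=ctrl.read_state();p=np.array([428.6,-41.4]);a=np.array([.9965,.084]);b=np.array([-.084,.9965])
for l,w,z in ((-73,12,94.6),(-73,-12,94.6),(-73,12,70.6),(-73,-12,70.6),(17,12,94.6)): print(l,w,z,f((*(p+a*l+b*w),z)))
cv2.imwrite('pics/s9z.png',cv2.resize(c['img'][180:225,260:340],None,fx=10,fy=10,interpolation=cv2.INTER_CUBIC))
"
```

```text
[195. 308.] [346. 159.] [ 73. 241.] [346. 167.]
-73 12 94.6 [504. 321.]
-73 -12 94.6 [517. 303.]
-73 12 70.6 [501. 346.]
-73 -12 70.6 [514. 329.]
17 12 94.6 [393. 283.]
```

View pics/s9z.png

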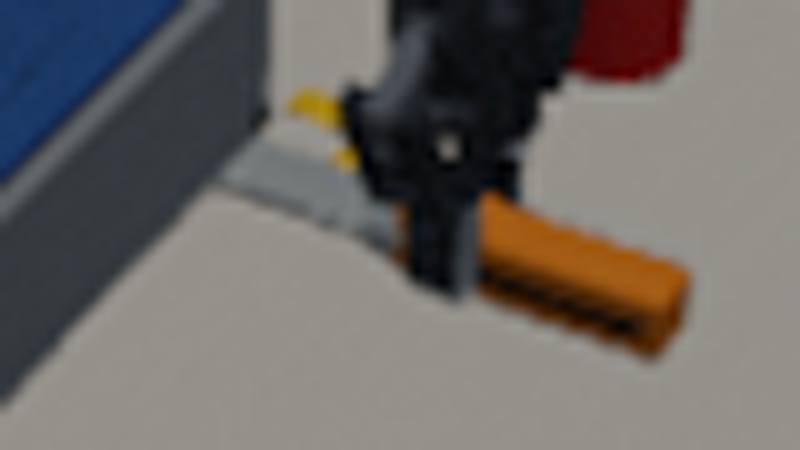

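The prediction matches: the near tip corner and handle end agree within 1 px, and the lid edge fits z=88–96. I'll insert the blade.

Call:
send_rows:
  translation:
    - [0.001,-0.02,-0.0015]
    - [0.001,-0.035,-0.0015]
    - [0.001,-0.042,-0.0015]
    - [0.001,-0.046,-0.0015]
    - [0.001,-0.046,-0.0015]
    - [0.001,-0.046,-0.0015]
  spin: [0,0,0,0,0,0]
  grip: [0,0,0,0,0,0]

```text
time_s: 14.6
eef_pos: [474.4, -39.6, 92.4]
ee_rot: [[0.085, -0.996, -0.002], [-0.996, -0.085, 0.0], [-0.0, 0.002, -1.0]]
ft_force: [-0.2, 0.2, -1.5]
opening: 0.267
```

```bash
python3 -c "
from h import *
go((487,-38,91.8,-85.2))"
```

```text
14.6 [474.4 -39.6  92.4] yaw -85.1 F [-0.2  0.2 -1.5] open 0.267
[-0.0005, -0.0127, 0.0006] spin 0.001 rows 1
```

Call:
send_rows:
  translation:
    - [0,-0.003,0.0005]
    - [0,-0.006,0.0005]
    - [0,-0.009,0.0005]
    - [0,-0.012,0.0005]
    - [0,-0.013,0.0005]
    - [0,-0.013,0.0005]
  spin: [0,0,0,0,0,0]
  grip: [0,0,0,0,0,0]

```text
time_s: 15.1
eef_pos: [488.6, -39.2, 92.3]
ee_rot: [[0.084, -0.996, -0.0], [-0.996, -0.084, 0.0], [-0.0, 0.0, -1.0]]
ft_force: [-0.8, -0.5, -1.7]
opening: 0.269
```

```bash
python3 -c "
from h import *
go((487,-38,91.8,-85.2))
c=snap('scene','s10',(240,150,320,225),8)"
```

```text
15.1 [488.6 -39.2  92.3] yaw -85.2 F [-0.8 -0.5 -1.7] open 0.269
[-0.0013, 0.0015, 0.0005] spin -0.0 rows 1
```

View pics/s10.png

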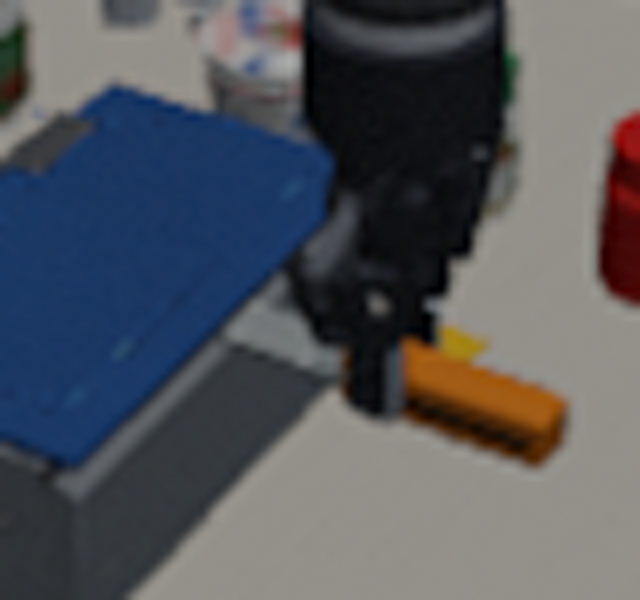

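The tip is in the groove under the lid with almost no force on it. I'll raise it now.

Call:
send_rows:
  translation:
    - [0,0,-0.005]
    - [0,0,-0.01]
    - [0,0,-0.016]
    - [0,0,-0.022]
    - [0,0,-0.028]
    - [0,-0.003,-0.032]
    - [0,-0.006,-0.035]
    - [0,-0.01,-0.038]
    - [0,-0.01,-0.038]
    - [0,-0.01,-0.038]
  spin: [0,0,0,0,0,0,0,0,0,0]
  grip: [0,0,0,0,0,0,0,0,0,0]

```text
time_s: 15.98
eef_pos: [499.2, -38.3, 130.6]
ee_rot: [[0.084, -0.996, 0.002], [-0.996, -0.084, 0.0], [0.0, -0.002, -1.0]]
ft_force: [0.5, 0.3, -1.3]
opening: 0.262
```

```bash
python3 -c "
from h import *
go((487,-38,91.8,-85.2))
c=snap('scene','s11',(200,100,330,225),4)"
```

```text
16.0 [499.2 -38.3 130.6] yaw -85.2 F [ 0.5  0.3 -1.3] open 0.262
[-0.0013, 0.0122, 0.0388] spin 0.0 rows 1
```

View pics/s11.png

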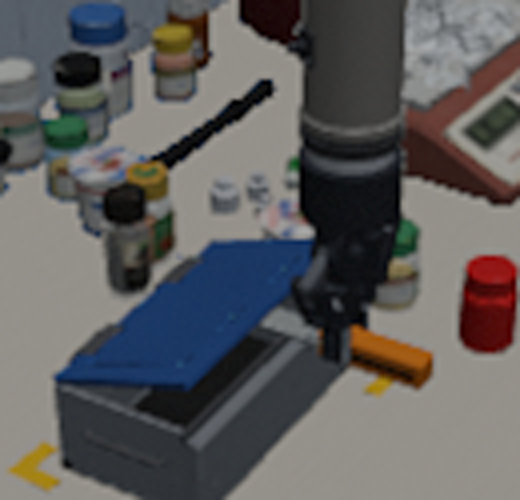

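```bash
python3 -c "
from h import *
c=load('s11');f=lambda X:((w2px(c,X)-[200,100])*4).round()
a=np.array([.9965,.084]);b=np.array([-.084,.9965]);C=np.array([622.2,-26.7]);H=C+65*a
for al in (.15,.2,.25,.3,.35): print(al,f((*(H-131*np.cos(al)*a+117*b),88+131*np.sin(al))))
p=np.array([499.2,-38.3]);z=130.6-7.8
for l,w,dz in ((-73,12,12),(-73,-12,12),(-73,12,-12),(77,13,0)): print(l,w,f((*(p+a*l+b*w),z+dz)))
cv2.imwrite('pics/s11z.png',cv2.resize(c['img'][150:205,230:315],None,fx=9,fy=9,interpolation=cv2.INTER_CUBIC))
"
```

```text
0.15 [192. 415.]
0.2 [191. 408.]
0.25 [189. 400.]
0.3 [186. 392.]
0.35 [184. 385.]
-73 12 [421. 365.]
-73 -12 [435. 349.]
-73 12 [419. 391.]
77 13 [246. 321.]
```

View pics/s11z.png

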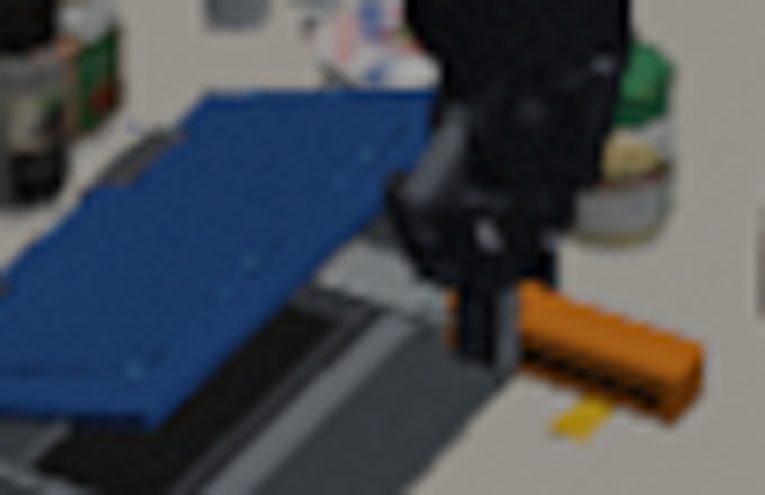

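Call:
send_rows:
  translation:
    - [0,-0.006,-0.009]
    - [0,-0.012,-0.018]
    - [0,-0.019,-0.027]
    - [0,-0.027,-0.035]
    - [0,-0.035,-0.043]
    - [0,-0.044,-0.05]
    - [0,-0.054,-0.055]
    - [0,-0.064,-0.058]
    - [0,-0.073,-0.06]
    - [0,-0.08,-0.061]
    - [0,-0.087,-0.061]
    - [0,-0.094,-0.061]
  spin: [0,0,0,0,0,0,0,0,0,0,0,0]
  grip: [0,0,0,0,0,0,0,0,0,0,0,0]

```text
time_s: 17.03
eef_pos: [592.2, -30.4, 191.1]
ee_rot: [[0.084, -0.996, -0.001], [-0.996, -0.084, -0.0], [-0.0, 0.001, -1.0]]
ft_force: [-1.9, -0.4, -0.1]
opening: 0.269
```

Call:
send_rows:
  translation:
    - [0,-0.005,0]
    - [0,-0.01,0]
    - [0,-0.014,0]
    - [0,-0.016,0]
    - [0,-0.016,0]
    - [0,-0.016,0]
  spin: [0,0,0,0,0,0]
  grip: [0,0,0,0,0,0]

```text
time_s: 17.53
eef_pos: [608.5, -29.0, 191.4]
ee_rot: [[0.084, -0.996, 0.001], [-0.996, -0.084, 0.0], [-0.0, -0.001, -1.0]]
ft_force: [-0.3, 0.3, -1.6]
opening: 0.269
```

```bash
python3 -c "
from h import *
go((487,-38,91.8,-85.2))
c=snap('scene','s12',(180,60,380,220),4)"
```

```text
17.5 [608.5 -29.  191.4] yaw -85.2 F [-0.3  0.3 -1.6] open 0.269
[-0.0012, 0.122, 0.0994] spin 0.0 rows 4
```

View pics/s12.png

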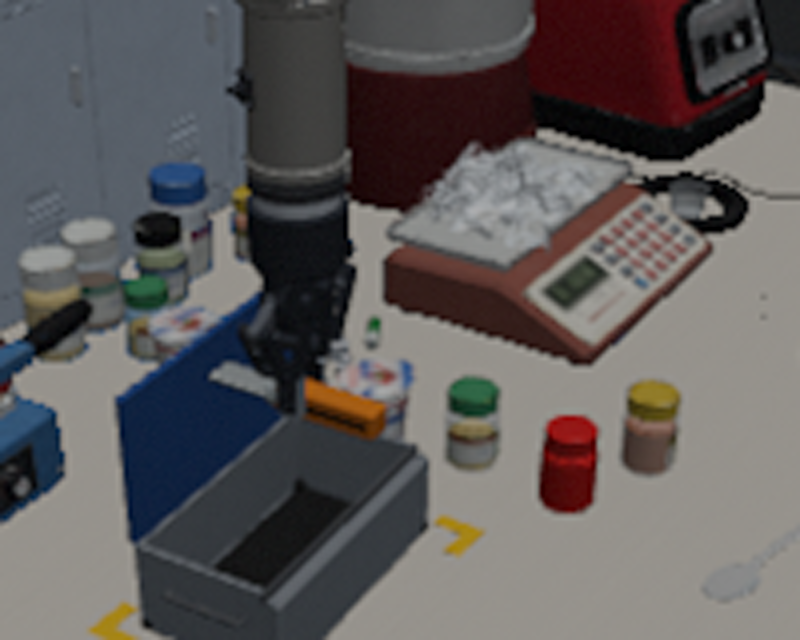

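The lid stands at about 1.5 rad and the case has not moved. I'll lay the blade down on the left.

```bash
python3 -c "
from h import *
go((480,-40,191,-85.2),(430,200,150,-85.2),(430,200,60,-85.2))"
```

```text
17.6 [608.3 -29.  191.4] yaw -85.2 F [ 0.6 -0.1 -1.8] open 0.268
[0.0002, 0.1288, 0.0003] spin 0.0 rows 4
[-0.2432, 0.1586, 0.0412] spin 0.0 rows 8
[-0.2432, 0.1587, 0.1312] spin 0.0 rows 8
```

Call:
send_rows:
  translation:
    - [0,0.04,0]
    - [0,0.08,0]
    - [0,0.12,0]
    - [0,0.13,0]
    - [-0.04,0.135,0]
    - [-0.08,0.14,0.01]
    - [-0.12,0.145,0.02]
    - [-0.16,0.15,0.03]
    - [-0.2,0.155,0.04]
    - [-0.243,0.158,0.06]
    - [-0.243,0.158,0.1]
    - [-0.243,0.158,0.13]
  spin: [0,0,0,0,0,0,0,0,0,0,0,0]
  grip: [0,0,0,0,0,0,0,0,0,0,0,0]

```text
time_s: 18.58
eef_pos: [429.7, 204.9, 61.2]
ee_rot: [[0.091, -0.996, 0.003], [-0.996, -0.091, 0.004], [-0.004, -0.004, -1.0]]
ft_force: [0.5, -0.4, -1.1]
opening: 0.269
```

Call:
send_rows:
  translation:
    - [0,0,0]
    - [0,0,0]
    - [0,0,0.015]
    - [0,0,0.03]
    - [0,0,0.03]
    - [0,0,0.03]
  spin: [0,0,0,0,0,0]
  grip: [0,0,0,0,0,0]

```text
time_s: 19.08
eef_pos: [431.7, 199.7, 33.0]
ee_rot: [[0.082, -0.997, 0.003], [-0.997, -0.082, 0.001], [-0.0, -0.003, -1.0]]
ft_force: [-0.2, 0.2, -1.6]
opening: 0.268
```

Call:
send_rows:
  translation:
    - [0,0,0.006]
    - [0,0,0.012]
    - [0,0,0.0125]
    - [0,0,0.0125]
    - [0,0,0.0125]
    - [0,0,0.0125]
    - [0,0,0.0125]
    - [0,0,0.0125]
  spin: [0,0,0,0,0,0,0,0]
  grip: [0,0,0,0,0.8,0.8,0.8,0.8]

```text
time_s: 19.75
eef_pos: [429.6, 199.7, 18.5]
ee_rot: [[0.084, -0.996, -0.001], [-0.996, -0.084, -0.0], [0.0, 0.001, -1.0]]
ft_force: [-0.8, -0.7, 0.0]
opening: 0.795
```

Call:
send_rows:
  translation:
    - [0,0,-0.02]
    - [0,0,-0.06]
    - [0,0,-0.1]
    - [0,0,-0.14]
    - [0,0,-0.17]
    - [0,0,-0.17]
  spin: [0,0,0,0,0,0]
  grip: [0.8,0.8,0.8,0.8,0.8,0.8]

```text
time_s: 20.25
eef_pos: [433.8, 202.4, 195.4]
ee_rot: [[0.084, -0.996, 0.013], [-0.996, -0.084, 0.005], [-0.004, -0.013, -1.0]]
ft_force: [1.3, 1.6, 0.0]
opening: 0.801
```

```bash
python3 -c "
from h import *
c=snap('top','t13',(120,135,380,280),3)
hsv=cv2.cvtColor(c['img'],cv2.COLOR_BGR2HSV)
for nm,lo,hi in (('green',(55,90,40),(85,255,255)),('yel',(18,150,90),(30,255,255))):
  n,l,s,ce=cv2.connectedComponentsWithStats(cv2.inRange(hsv,lo,hi))
  for i in range(1,n):
    if s[i,4]>40: print(nm,s[i],px2w(c,s[i,0]+s[i,2]/2-.5,s[i,1]+s[i,3]/2-.5,77).round(1))
go((480,0,200,-85.2),(594,-267,190,-85.2))"
```

```text
green [330  61  15  16 172] [ 969.3 -249.4   77. ]
green [337 181  15  15 175] [ 596.6 -267.3   77. ]
yel [408  48  14  13 143] [1024.3 -485.6   77. ]
yel [213 153   6  14  72] [670.8 104.7  77. ]
yel [300 154  10  14  93] [ 675.5 -153.6   77. ]
yel [212 202  14  14 115] [525.9  89.1  77. ]
yel [296 202  15  15 125] [ 531.7 -150.6   77. ]
yel [368 228  16  16 197] [ 462.  -354.3   77. ]
20.3 [432.3 201.3 192.3] yaw -85.2 F [-0.3 -0.1 -1.1] open 0.797
[0.2045, -0.0308, -0.0079] spin 0.0 rows 5
[0.4802, -0.1219, 0.0022] spin 0.0 rows 12
```

View pics/t13.png

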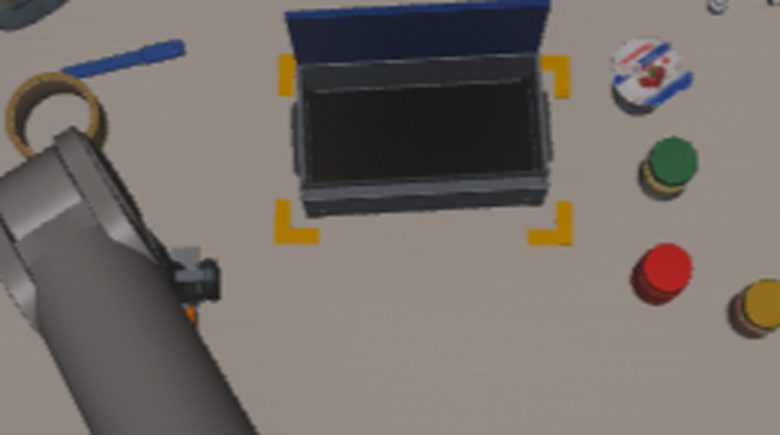

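Call:
send_rows:
  translation:
    - [0.04,-0.01,0]
    - [0.08,-0.02,0]
    - [0.12,-0.03,0]
    - [0.16,-0.04,0]
    - [0.2,-0.05,0]
    - [0.24,-0.061,0]
    - [0.28,-0.071,0]
    - [0.32,-0.081,0]
    - [0.36,-0.091,0]
    - [0.4,-0.102,0]
    - [0.44,-0.112,0]
    - [0.48,-0.122,0]
  spin: [0,0,0,0,0,0,0,0,0,0,0,0]
  grip: [1,1,1,1,1,1,1,1,1,1,1,1]

```text
time_s: 21.3
eef_pos: [591.0, -269.8, 186.3]
ee_rot: [[0.084, -0.996, -0.004], [-0.996, -0.084, 0.001], [-0.002, 0.004, -1.0]]
ft_force: [1.2, 0.2, 0.6]
opening: 1.001
```

Call:
send_rows:
  translation:
    - [0,0,0]
    - [0,0,0.03]
    - [0,0,0.06]
    - [0,0,0.08]
    - [0,0,0.08]
    - [0,0,0.08]
  spin: [0,0,0,0,0,0]
  grip: [1,1,1,1,1,1]

```text
time_s: 21.8
eef_pos: [589.9, -267.3, 106.0]
ee_rot: [[0.084, -0.996, -0.006], [-0.996, -0.084, 0.002], [-0.003, 0.006, -1.0]]
ft_force: [0.5, -0.9, 1.1]
opening: 1.005
```

```bash
python3 -c "
from h import *
c=load('t13')
q=[px2w(c,(u+.5)/3+119.5,(v+.5)/3+134.5,z)[:2] for u,v,z in ((302,190,88),(549,181,88),(304,182,84),(546,176,84))]
print(np.round(q,1)); d=q[0]-q[1]; print(np.linalg.norm(d),np.arctan2(-d[0],d[1])); 
go((595.5,-267.3,57,-85.2))"
```

```text
[[ 554.1   84.4]
 [ 569.8 -148.3]
 [ 562.9   83.2]
 [ 575.6 -145.8]]
233.28681385589994 0.06737557628775533
21.8 [ 589.9 -267.3  106. ] yaw -85.2 F [ 0.5 -0.9  1.1] open 1.005
[0.0006, -0.0058, 0.0489] spin 0.0 rows 2
```

Call:
send_rows:
  translation:
    - [0,-0.005,0.02]
    - [0,-0.005,0.04]
    - [0,-0.005,0.049]
    - [0,-0.005,0.049]
    - [0,-0.005,0.049]
    - [0,-0.005,0.049]
    - [0,-0.005,0.049]
    - [0,-0.005,0.049]
    - [0,-0.005,0.049]
  spin: [0,0,0,0,0,0,0,0,0]
  grip: [1,1,1,1,0,0,0,0,0]

```text
time_s: 22.55
eef_pos: [598.7, -268.2, 62.3]
ee_rot: [[0.084, -0.996, 0.004], [-0.996, -0.084, -0.001], [0.002, -0.004, -1.0]]
ft_force: [-0.3, 1.0, 5.7]
opening: 0.524
```

Call:
send_rows:
  translation:
    - [0,0,0]
    - [0,0,-0.03]
    - [0,0,-0.07]
    - [0,0,-0.1]
    - [0,0,-0.125]
    - [0,0,-0.125]
    - [0,0,-0.125]
  spin: [0,0,0,0,0,0,0]
  grip: [0,0,0,0,0,0,0]

```text
time_s: 23.13
eef_pos: [597.8, -268.2, 186.9]
ee_rot: [[0.084, -0.996, 0.004], [-0.996, -0.084, -0.002], [0.002, -0.004, -1.0]]
ft_force: [0.5, -0.7, -1.6]
opening: 0.526
```

```bash
python3 -c "
from h import *
go((627,-76.5,180,-85.6))"
```

```text
23.1 [ 597.8 -268.2  186.9] yaw -85.2 F [ 0.5 -0.7 -1.6] open 0.526
[-0.1886, -0.0451, 0.0067] spin 0.007 rows 5
```

Call:
send_rows:
  translation:
    - [-0.038,-0.009,0]
    - [-0.076,-0.018,0]
    - [-0.113,-0.027,0]
    - [-0.151,-0.036,0]
    - [-0.189,-0.045,0]
    - [-0.189,-0.045,0]
    - [-0.189,-0.045,0]
    - [-0.189,-0.045,0.03]
    - [-0.189,-0.045,0.06]
    - [-0.189,-0.045,0.085]
    - [-0.189,-0.045,0.085]
    - [-0.189,-0.045,0.085]
  spin: [0,0,0,0,0,0,0,0,0,0,0,0]
  grip: [0,0,0,0,0,0,0,0,0,0,0,0]

```text
time_s: 24.13
eef_pos: [623.5, -77.6, 97.0]
ee_rot: [[0.082, -0.997, -0.007], [-0.997, -0.082, -0.0], [-0.0, 0.007, -1.0]]
ft_force: [-0.1, -0.8, 0.3]
opening: 0.523
```

```bash
python3 -c "
from h import *
c=snap('scene','s14',(180,80,380,230),4)
go((627,-76.5,73,-85.6))"
```

```text
24.2 [625.5 -77.1  99.4] yaw -85.3 F [ 0.6 -0.6  1. ] open 0.524
[-0.0005, -0.0016, 0.0264] spin 0.005 rows 1
```

View pics/s14.png

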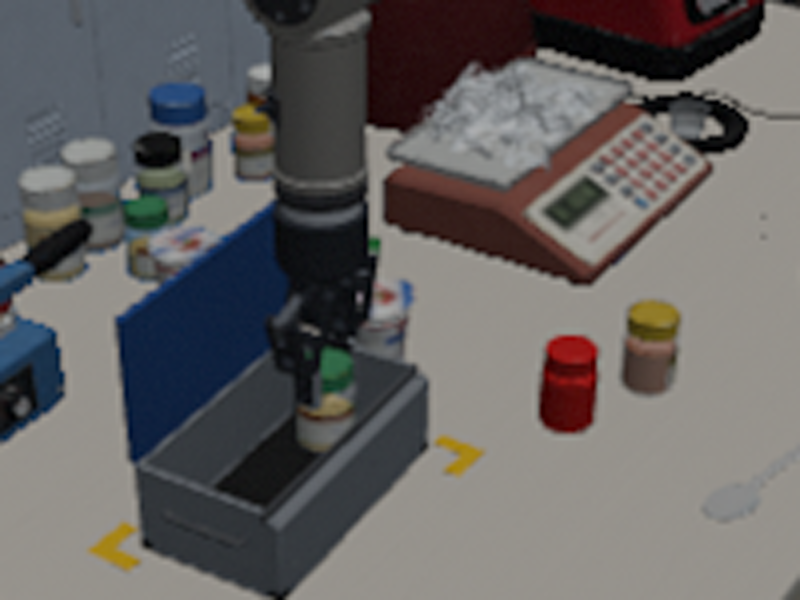

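The jar is upright and over the right half of the compartment. I'll lower it.

Call:
send_rows:
  translation:
    - [0,-0.001,0.008]
    - [0,-0.001,0.016]
    - [0,-0.001,0.022]
    - [0,-0.001,0.024]
    - [0,-0.001,0.024]
    - [0,-0.001,0.024]
  spin: [0,0,0,0,0,0]
  grip: [0,0,0,0,0,0]

```text
time_s: 24.68
eef_pos: [626.9, -75.6, 75.8]
ee_rot: [[0.084, -0.996, -0.0], [-0.996, -0.084, -0.0], [0.0, 0.0, -1.0]]
ft_force: [-0.5, -0.2, -0.9]
opening: 0.526
```

Call:
send_rows:
  translation:
    - [0,0,0.002]
    - [0,0,0.003]
    - [0,0,0.003]
  spin: [0,0,0]
  grip: [0,0,0]

```text
time_s: 24.93
eef_pos: [626.9, -75.6, 72.7]
ee_rot: [[0.084, -0.996, -0.0], [-0.996, -0.084, -0.0], [0.0, 0.0, -1.0]]
ft_force: [-0.3, -0.2, -1.2]
opening: 0.527
```

Call:
send_rows:
  translation:
    - [0,0,0.002]
    - [0,0,0.004]
    - [0,0,0.004]
  spin: [0,0,0]
  grip: [0,0,0]

```text
time_s: 25.18
eef_pos: [627.5, -75.6, 72.2]
ee_rot: [[0.084, -0.996, 0.002], [-0.997, -0.084, -0.001], [0.001, -0.002, -1.0]]
ft_force: [-4.1, -0.2, 12.7]
opening: 0.522
```

Call:
send_rows:
  translation:
    - [0,0,-0.003]
    - [0,0,-0.003]
    - [0,0,-0.003]
    - [0,0,-0.003]
    - [0,0,-0.003]
    - [0,0,-0.03]
    - [0,0,-0.06]
    - [0,0,-0.1]
    - [0,0,-0.12]
    - [0,0,-0.12]
  spin: [0,0,0,0,0,0,0,0,0,0]
  grip: [0,0.8,0.8,0.8,0.8,0.8,0.8,0.8,0.8,0.8]

```text
time_s: 26.02
eef_pos: [630.7, -75.4, 195.3]
ee_rot: [[0.084, -0.996, 0.012], [-0.996, -0.084, -0.001], [0.002, -0.012, -1.0]]
ft_force: [0.8, 0.0, 1.1]
opening: 0.801
```

```bash
python3 -c "
from h import *
go((461.5,-354.5,190,-85.6))"
```

```text
26.0 [630.7 -75.4 195.3] yaw -85.2 F [0.8 0.  1.1] open 0.801
[0.2639, 0.192, 0.0034] spin 0.007 rows 8
```

Call:
send_rows:
  translation:
    - [0.033,0.024,0]
    - [0.066,0.047,0]
    - [0.099,0.071,0]
    - [0.132,0.095,0]
    - [0.165,0.118,0]
    - [0.198,0.142,0]
    - [0.231,0.166,0]
    - [0.264,0.189,0]
    - [0.264,0.189,0]
    - [0.264,0.189,0.03]
    - [0.264,0.189,0.06]
    - [0.264,0.189,0.08]
  spin: [0,0,0,0,0,0,0,0,0,0,0,0]
  grip: [0.8,0.8,0.8,0.8,0.8,0.8,0.8,0.8,0.8,0.8,0.8,0.8]

```text
time_s: 27.02
eef_pos: [459.0, -353.8, 105.5]
ee_rot: [[0.083, -0.997, -0.003], [-0.997, -0.083, 0.003], [-0.003, 0.003, -1.0]]
ft_force: [-0.2, -0.0, -0.4]
opening: 0.798
```

Call:
send_rows:
  translation:
    - [0,0,0]
    - [0,0,0]
    - [0,0,0]
  spin: [0,0,0]
  grip: [0.8,0.8,0.8]

```text
time_s: 27.27
eef_pos: [461.6, -354.8, 109.8]
ee_rot: [[0.084, -0.996, 0.002], [-0.996, -0.084, -0.001], [0.001, -0.001, -1.0]]
ft_force: [0.2, -0.8, -0.2]
opening: 0.8
```

```bash
python3 -c "
from h import *
go((461.5,-354.5,58,-85.6))"
```

```text
27.3 [ 461.6 -354.8  109.8] yaw -85.2 F [ 0.2 -0.8 -0.2] open 0.8
[-0.0004, 0.0002, 0.0518] spin 0.007 rows 2
```

Call:
send_rows:
  translation:
    - [0,0,0.02]
    - [0,0,0.04]
    - [0,0,0.052]
    - [0,0,0.052]
    - [0,0,0.052]
    - [0,0,0.052]
    - [0,0,0.052]
    - [0,0,0.052]
    - [0,0,0.052]
  spin: [0,0,0,0,0,0,0,0,0]
  grip: [0.8,0.8,0.8,0.8,0,0,0,0,0]

```text
time_s: 28.02
eef_pos: [462.2, -355.5, 58.8]
ee_rot: [[0.084, -0.996, 0.004], [-0.996, -0.084, -0.003], [0.003, -0.003, -1.0]]
ft_force: [0.0, 0.6, 6.3]
opening: 0.537
```

Call:
send_rows:
  translation:
    - [0,0,0]
    - [0,0,-0.03]
    - [0,0,-0.07]
    - [0,0,-0.1]
    - [0,0,-0.125]
    - [0,0,-0.125]
    - [0,0,-0.125]
    - [0,0,-0.125]
  spin: [0,0,0,0,0,0,0,0]
  grip: [0,0,0,0,0,0,0,0]

```text
time_s: 28.68
eef_pos: [459.8, -354.1, 180.7]
ee_rot: [[0.084, -0.996, -0.002], [-0.996, -0.084, 0.001], [-0.001, 0.002, -1.0]]
ft_force: [0.5, -0.3, -1.4]
opening: 0.542
```

```bash
python3 -c "
from h import *
go((560,-120,190,-85.6),(619,23.5,190,-85.6))"
```

```text
28.7 [ 459.8 -354.1  180.7] yaw -85.2 F [ 0.5 -0.3 -1.4] open 0.542
[-0.2249, -0.1195, -0.0092] spin 0.007 rows 7
[-0.3629, -0.1903, -0.0092] spin 0.007 rows 10
```

Call:
send_rows:
  translation:
    - [-0.036,-0.019,0]
    - [-0.073,-0.038,0]
    - [-0.109,-0.057,0]
    - [-0.145,-0.076,0]
    - [-0.182,-0.095,0]
    - [-0.218,-0.114,0]
    - [-0.254,-0.133,0]
    - [-0.29,-0.152,0]
    - [-0.327,-0.171,0]
    - [-0.363,-0.19,0]
    - [-0.363,-0.19,0]
    - [-0.363,-0.19,0]
  spin: [0,0,0,0,0,0,0,0,0,0,0,0]
  grip: [0,0,0,0,0,0,0,0,0,0,0,0]

```text
time_s: 29.68
eef_pos: [618.3, 28.3, 179.2]
ee_rot: [[0.092, -0.996, -0.005], [-0.996, -0.092, 0.003], [-0.003, 0.004, -1.0]]
ft_force: [-0.6, -0.7, -1.1]
opening: 0.538
```

Call:
send_rows:
  translation:
    - [0,0,0.03]
    - [0,0,0.06]
    - [0,0,0.085]
    - [0,0,0.095]
    - [0,0,0.1]
    - [0,0,0.1]
    - [0,0,0.1]
  spin: [0,0,0,0,0,0,0]
  grip: [0,0,0,0,0,0,0]

```text
time_s: 30.27
eef_pos: [620.4, 22.6, 82.7]
ee_rot: [[0.083, -0.997, 0.002], [-0.997, -0.083, 0.0], [0.0, -0.002, -1.0]]
ft_force: [0.1, -0.1, -1.1]
opening: 0.538
```

Call:
send_rows:
  translation:
    - [0,0,0.006]
    - [0,0,0.01]
    - [0,0,0.013]
    - [0,0,0.013]
    - [0,0,0.013]
  spin: [0,0,0,0,0]
  grip: [0,0,0,0,0]

```text
time_s: 30.68
eef_pos: [619.7, 23.1, 69.0]
ee_rot: [[0.084, -0.996, 0.0], [-0.996, -0.084, -0.0], [0.0, -0.0, -1.0]]
ft_force: [0.3, 0.7, -1.2]
opening: 0.536
```

Call:
send_rows:
  translation:
    - [0,0,0.0015]
    - [0,0,0.0015]
  spin: [0,0]
  grip: [0,0]

```text
time_s: 30.85
eef_pos: [619.9, 23.1, 68.9]
ee_rot: [[0.084, -0.996, 0.001], [-0.996, -0.084, -0.0], [0.0, -0.001, -1.0]]
ft_force: [-1.7, -0.1, 6.0]
opening: 0.54
```

Call:
send_rows:
  translation:
    - [0,0,-0.002]
    - [0,0,-0.002]
    - [0,0,-0.002]
    - [0,0,-0.002]
    - [0,0,-0.03]
    - [0,0,-0.07]
    - [0,0,-0.11]
    - [0,0,-0.15]
    - [0,0,-0.19]
    - [0,0,-0.2]
    - [0,0,-0.2]
    - [0,0,-0.2]
  spin: [0,0,0,0,0,0,0,0,0,0,0,0]
  grip: [0.8,0.8,0.8,0.8,0.8,0.8,0.8,0.8,0.8,0,0,0]

```text
time_s: 31.85
eef_pos: [619.8, 23.2, 267.5]
ee_rot: [[0.084, -0.996, 0.001], [-0.996, -0.084, -0.0], [0.0, -0.001, -1.0]]
ft_force: [-1.1, 0.7, -0.6]
opening: 0.381
```

```bash
python3 -c "
from h import *
go((725,-18.5,268,-85.6),(725,-18.5,210,-85.6))
c=snap('top','t15',(120,120,380,300),3)"
```

```text
31.9 [619.8  23.2 267.5] yaw -85.2 F [-1.1  0.7 -0.6] open 0.381
[0.0503, -0.1014, -0.0004] spin 0.007 rows 3
[0.0503, -0.1013, 0.0576] spin 0.007 rows 4
```

View pics/t15.png

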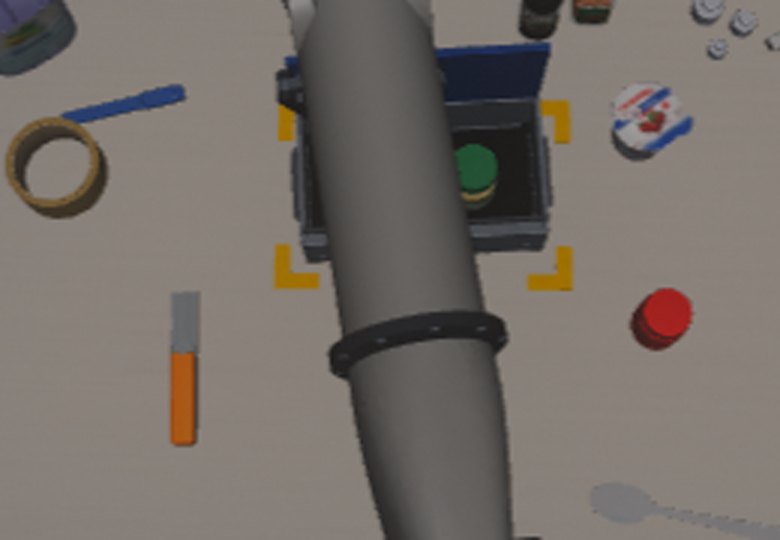

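The blade lies flat on the bench, the green jar stands upright in the case, and the bystanders are in place. Next I'll go over the lid and behind it.

Call:
send_rows:
  translation:
    - [0.015,-0.03,0]
    - [0.03,-0.06,0]
    - [0.045,-0.09,0]
    - [0.05,-0.102,0]
    - [0.05,-0.102,0]
    - [0.05,-0.102,0]
    - [0.05,-0.102,0.03]
    - [0.05,-0.102,0.057]
    - [0.05,-0.102,0.057]
    - [0.05,-0.102,0.057]
  spin: [0,0,0,0,0,0,0,0,0,0]
  grip: [0,0,0,0,0,0,0,0,0,0]

```text
time_s: 32.73
eef_pos: [722.9, -17.5, 208.3]
ee_rot: [[0.085, -0.996, -0.006], [-0.996, -0.085, -0.0], [-0.0, 0.006, -1.0]]
ft_force: [0.7, -0.2, -0.1]
opening: -0.002
```

```bash
python3 -c "
from h import *
a=np.array([.997,.077]);H=np.array([688,-21.5])
go(*[(*(H+x*a),z,-85.2) for x,z in ((12,210),(-20,206),(-48,192),(-71,171),(-87,144),(-93,124),(-94,110))])"
```

```text
32.7 [722.9 -17.5 208.3] yaw -85.1 F [ 0.7 -0.2 -0.1] open -0.002
[0.0011, 0.0231, -0.0016] spin 0.002 rows 1
[0.0008, 0.0551, 0.0026] spin 0.002 rows 2
[0.0006, 0.083, 0.0168] spin 0.002 rows 3
[0.0004, 0.1059, 0.0379] spin 0.002 rows 3
[0.0003, 0.1217, 0.065] spin 0.002 rows 4
[0.0002, 0.1276, 0.0851] spin 0.002 rows 4
[0.0002, 0.1285, 0.0991] spin 0.002 rows 4
```

Call:
send_rows:
  translation:
    - [0,0.012,0]
    - [0,0.023,0]
    - [0,0.034,0]
    - [0,0.045,0.001]
    - [0,0.055,0.003]
    - [0,0.065,0.006]
    - [0,0.074,0.011]
    - [0,0.083,0.017]
    - [0,0.091,0.024]
    - [0,0.099,0.031]
    - [0,0.106,0.038]
    - [0,0.106,0.038]
  spin: [0,0,0,0,0,0,0,0,0,0,0,0]
  grip: [0,0,0,0,0,0,0,0,0,0,0,0]

```text
time_s: 33.73
eef_pos: [619.1, -26.8, 174.1]
ee_rot: [[0.084, -0.996, 0.001], [-0.996, -0.084, -0.001], [0.001, -0.001, -1.0]]
ft_force: [-0.1, -0.3, -0.5]
opening: -0.002
```

```bash
python3 -c "
from h import *
a=np.array([.997,.077]);H=np.array([688,-21.5])
go(*[(*(H+x*a),z,-85.2) for x,z in ((-71,171),(-87,144),(-93,124),(-94,110))])"
```

```text
33.7 [619.1 -26.8 174.1] yaw -85.2 F [-0.1 -0.3 -0.5] open -0.002
[0.0, 0.0019, 0.0031] spin 0.001 rows 1
[-0.0001, 0.0179, 0.0301] spin 0.001 rows 1
[-0.0002, 0.0239, 0.0501] spin 0.001 rows 2
[-0.0002, 0.0249, 0.0641] spin 0.001 rows 2
```

Call:
send_rows:
  translation:
    - [0,0.006,0.009]
    - [0,0.012,0.018]
    - [0,0.017,0.028]
    - [0,0.02,0.036]
    - [0,0.023,0.044]
    - [0,0.024,0.05]
    - [0,0.025,0.055]
    - [0,0.025,0.058]
    - [0,0.025,0.058]
    - [0,0.025,0.058]
  spin: [0,0,0,0,0,0,0,0,0,0]
  grip: [0,0,0,0,0,0,0,0,0,0]

```text
time_s: 34.57
eef_pos: [594.9, -29.2, 114.1]
ee_rot: [[0.084, -0.996, -0.0], [-0.996, -0.084, -0.0], [0.0, 0.0, -1.0]]
ft_force: [1.0, -1.1, 0.4]
opening: -0.0
```

Call:
send_rows:
  translation:
    - [0,0,0.002]
    - [0,0,0.004]
    - [0,0,0.005]
    - [0,0,0.005]
  spin: [0,0,0,0]
  grip: [0,0,0,0]

```text
time_s: 34.9
eef_pos: [595.5, -29.2, 113.0]
ee_rot: [[0.084, -0.996, 0.002], [-0.996, -0.084, -0.001], [0.001, -0.002, -1.0]]
ft_force: [-5.6, -0.7, 15.8]
opening: 0.0
```

The tips stopped at z=96 with 16 N, so the lid is shut. I'll lift, clear away and check numerically.

Call:
send_rows:
  translation:
    - [0,0,-0.03]
    - [0,0,-0.07]
    - [0,0,-0.11]
    - [0.04,0.02,-0.14]
    - [0.08,0.04,-0.14]
    - [0.12,0.06,-0.14]
    - [0.16,0.08,-0.14]
    - [0.2,0.1,-0.14]
    - [0.24,0.12,-0.14]
    - [0.28,0.14,-0.14]
    - [0.28,0.14,-0.14]
    - [0.28,0.14,-0.14]
  spin: [0,0,0,0,0,0,0,0,0,0,0,0]
  grip: [0,0,0,0,0,0,0,0,0,0,0,0]

```text
time_s: 35.9
eef_pos: [473.5, -330.1, 249.0]
ee_rot: [[0.069, -0.998, -0.004], [-0.998, -0.069, -0.007], [0.006, 0.004, -1.0]]
ft_force: [-0.2, -0.9, -0.2]
opening: 0.002
```

```bash
python3 -c "
from h import *
c=lid('t16'); st()
hsv=cv2.cvtColor(c['img'],cv2.COLOR_BGR2HSV)
for nm,lo,hi,z in (('green',(55,90,40),(85,255,255),77),('cap',(18,150,90),(30,255,255),77),('or',(5,180,90),(17,255,255),20)):
  n,l,s,ce=cv2.connectedComponentsWithStats(cv2.inRange(hsv,lo,hi))
  for i in range(1,n):
    if s[i,4]>40: print(nm,s[i],px2w(c,*ce[i],z).round(1))
d=load('t7')['img'].astype(int);e=c['img'].astype(int);D=np.abs(d-e).max(2)
print('tape/pen region diff',(D[148:196,120:183]>25).sum(),'tub',(D[145:175,320:353]>25).sum())
s=ctrl.read_camera('scene');np.savez('pics/s16.npz',**{k:np.array(v) for k,v in s.items()})
o=load('s9')['img'];x=s['img'];f=lambda X:w2px(s,X).round(1)
b=cv2.inRange(cv2.cvtColor(x,cv2.COLOR_BGR2HSV),(105,120,40),(125,255,255))[150:225,205:300];bo=cv2.inRange(cv2.cvtColor(o,cv2.COLOR_BGR2HSV),(105,120,40),(125,255,255))[150:225,205:300]
print('lid area scene now/before',(b>0).sum(),(bo>0).sum())
for m in (b,bo):
  p=np.argwhere(m>0);print('bbox',p.min(0),p.max(0))
"
```

```text
lid c 621.6 -26.6 size 132 232 yaw 0.084 | rel marks [0.9 2.6] yaw 0.059 area 3479
35.95 [ 475.9 -325.4  249. ] [[0.074, -0.997, -0.002], [-0.997, -0.074, -0.003], [0.002, 0.002, -1.0]] [0.6 0.8 0.3] 0.0013873733139666356 [ 0.78  0.38 -0.3   1.42  0.12  1.35 -1.02]
green [330  61  15  16 171] [ 971.  -249.3   77. ]
cap [408  48  14  13 142] [1022.9 -485.2   77. ]
cap [313 105  13  12  46] [ 831.1 -196.6   77. ]
cap [213 153  14  14  89] [674.8 102.1  77. ]
cap [300 154  10  14  91] [ 679.2 -157.5   77. ]
cap [212 202  14  14 115] [520.7  93.9  77. ]
cap [296 202  15  15 125] [ 525.9 -156.2   77. ]
or [177 238   8  30 238] [404.4 198.1  20. ]
tape/pen region diff 0 tub 0
lid area scene now/before 1690 1686
bbox [ 1 10] [58 81]
bbox [ 1 10] [58 81]
```

```bash
python3 -c "
from bench import ctrl
print(ctrl.finish_job())"
```

```text
the job is handed in; nothing more can be done
None
```

The job is handed in at about 36 s of the 210 s allowed. `finish_job` gave no verdict, so the results below are my own camera and force readings.

- **Walking the case:** I pushed right, left, right, then a last left push. The swings relative to the marks were +0.26, −0.21 and +0.22 rad. The case ended about 3 mm from the marks' centre and 0.06 rad off square, which is within the limits but not perfectly square. It read the same at the last check.
- **Opening the lid:** The blade had been knocked about 3 cm, so I measured it again before taking it. I levered the lid from the groove to about 0.3 rad and then swung it up to about 1.5 rad. The force reading stayed too small to confirm contact directly; the lid followed the blade up in the pictures.
- **Jars:** There were two, green and yellow; I left the red look-alike alone. Each was lowered until it touched the case floor at the expected height. A picture showed the green one upright, but the arm hid the yellow one, so I rely on its contact height and on the lid then closing fully.
- **Closing and clearing up:** I pushed the lid shut until the fingertips stopped at 96 mm with 16 N. Its outline in both cameras matched the shut lid from before. The blade lies flat on the bench to the left, and the tape roll, tub and pen areas showed no change from the picture taken just after the pushes. The arm ended clear of everything.

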